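# Set the eccentric stop and load the stamp blocks

## Robot

A 6-joint arm with a two-finger parallel gripper is mounted at the origin on the work surface. World frame = base frame: x ahead of the robot, y to its left, z up, the work surface at z = 0. Lengths are in m, angles in rad, forces in N, time in s.
With the tool pointing down it reaches from about 0.275 to 0.75 m from the base axis. Payload 10.2 kg.
Tool frame: the origin (TCP) lies at the centre of the arm's flange, where the gripper is bolted on; the fingertips stand env.tip_extent ahead of it and the grasp point (between the pads) lies 155 mm ahead of it (env.tip_extent is the distance from the TCP to the fingertips, in m); z points along the fingers, y is the line along which they close (so a half turn about z gives the same grasp; the last joint's range is limited). The gripper opens to 85 mm and grips with 20 to 120 N. Pads are 22 mm wide; open, the fingers measure 114 mm over their backs; the gripper's body (76 mm by 85 mm) begins 54 mm behind the grasp point. The pads swing forward as they close: fully open they stand 13 mm farther back than shut.
Start: joints at [-1.474, 0.313, 1.498, -0, 1.331, -0.223], TCP at [0.165, -0.498, 0.405] pointing down, gripper open.
Joint ranges: [-2.94, 2.94], [-0.97, 2.17], [0.19, 2.56], [-1.23, 4.37], [0.02, 3.11], [-2.88, 2.88]. Speed limits (rad/s): [2.39, 2.39, 3.01, 3.14, 3.14, 3.14].

## Interface

Orientations are given as a unit quaternion [x, y, z, w].
In Python, from bench import env, vision, job, finder, monitor gives the robot as it stands. Calls block until the motion is done:
- env.reach(position, orientation): joint-space move of the TCP to a pose.
- env.movel(position, velocity=0.15, frame=None, guard=None): straight line of the TCP; frame=None keeps the orientation; velocity is the mean speed in m/s. With guard (N) it stops when the force on the tool has changed by that much, and returns True; else False.
- env.set_joints(angles): joint-space move.
- env.release() and env.close_gripper(effort=None): open the fingers fully, or close them until they stop; effort is the grip in N (None keeps the last).
- env.hold(seconds).
- env.ik(position, orientation): joint angles nearest the present ones, or None.
- vision.grab_frame(name): name is "side" or "top" or "wrist"; returns a dict with "frame" (400x640x3 uint8, red, green, blue), "range_z" (400x640 float32, m along the optical axis (not along the pixel's ray), 0 where there is no reading), "mtx" (3x3 intrinsics, pixels), "k1" (the pictures are not rectified: a ray, as slopes to the right and down, at radius r is drawn at 1 + k1 r^2 times it, then the intrinsics apply), "view" (4x4, takes a point from world to camera coordinates). Camera axes: x right, y down, z forward; pixel columns grow to the right and rows downward; lengths in m; the calibration is good to about 2 mm. A picture is of the moment at which its call begins.
A pose or a line that the arm cannot do raises env.MotionError and nothing moves.
- job.hand_in(): hands the job in; it is judged then, once.
Trained networks look in the newest picture that a camera, given by its name, has taken for a name from the list of things; names that differ only in an ending like _2 or _b are one class to them, and where a whole thing is asked for, a point or a joint stands for the part that bears it (a point fixed in the world has none). Each returns a list of dicts, best first, with "p" (0 to 1); they miss things now and then, are a little off and sometimes report something else, mostly with a low value. They report only what shows in the picture. A call takes as long as a camera call.
- finder.masks_of(camera, query): "pixels" (400x640 bool, what is visible of it) and "location" ([row, column] in pixels, amid what is visible of it).
- finder.mark_of(camera, query): "location" ([row, column] in pixels: a listed point, or the origin of a listed thing).
Readings, each from a call of its own:
- monitor.get_clock(): time.
- monitor.get_joints(): joint angles.
- monitor.get_qvel(): joint speeds.
- monitor.get_joint_efforts(): joint torques, N m.
- monitor.get_position(): TCP position.
- monitor.get_ee_rot(): TCP orientation.
- monitor.get_contact_force(): force on the tool from outside, world axes, zero at the start.
- monitor.get_ft_torque(): the same for the moment, N m.
- monitor.get_finger_gap(): opening from 0.0 (shut) to 1.0 (fully open).
- monitor.get_gripper_force(): force on a finger pad.
Only numpy, scipy, OpenCV 4.12 (cv2) and the standard library are available. Lean on these libraries where they do the work, as an engineer would, in place of code of your own. Each camera call takes 0.05 s, during which the arm holds its last target. There are 200 camera calls.

## Task

Set up the feed rail for the next stamping run: back off the brass lock ring on the stop head by at least a third of a turn, turn the black bar knob until its white line points at the white index line, then, leaving the knob so, turn the lock ring back fully tight, and never turn the knob while the ring is tight. Then load every stamp block on the bench flat into the lane through its mouth, each sliding in so that its own front edge lifts the hinged catch, until the catch has dropped fully down behind the last one. Keep the gripper off the catch, and leave the thread spools and the maul where they stand.

Things in the scene. Friction and masses are not known exactly. Their poses are not given: they have to be found in the camera images.
- rail: Feed rail fixed to the bench: aluminium lane on a 4 mm steel floor plate with a grey stop head at its end. Origin on the bench top under the lane's centre line; x runs along the lane in the loading direction (mouth at x = -0.20 m, head 0.13 to 0.225), y across (lane centre y = 0), z up. Side walls, inside faces at y = +-32 mm, are 29 mm high from x = -0.11 on.
- mouth (a point): Point on the lane floor (4 mm above the bench) on the centre line, rail x = -0.17, where a block can be set down centred before it is slid in; axes as the rail's. Splayed guide walls 18 mm high lead in from x = -0.18 to -0.11.
- lips (a point): Point at the start of the lips, on the centre line, rail x = -0.04, 33 mm above the bench. From here to x = +0.13 two lips (underside 29 mm, top 33 mm above the bench) cover the lane's edges and leave a slot 40 mm wide (y = +-20 mm), so that blocks enter only through the mouth. Held by its rib, a block can be slid along with the fingers in the slot.
- catch_tip (a point): The lower end of the catch: rail x = -0.05, 12 mm above the bench when down, 30 mm while a block is under it. The catch drops behind a block once that block's centre is past rail x = -0.020.
- catch: Hinged steel gravity catch, a bar 65 x 9 x 7 mm filling rail y = -19 to -28 mm, so fingers near the centre line pass it. Origin at its pivot, rail x = -0.105, 46 mm above the bench (post 56 mm high); it slopes down in the loading direction. z axis upright = fully down; it leans 0.25 to 0.3 rad while a block is under it. A block slid in lifts it with its front edge (a few N).
- lock_ring (a joint): Brass hexagonal lock ring on the stop head, axis upright at rail x = 0.175, y = 0. 0 rad = fully tight (hard stop); grows counter-clockwise from above as it is loosened, to a stop at 2.6 rad (more than one grasp). It stays where left and takes about 0.12 N m. At 0 two of its flats face the rail's +y and -y.
- ring_grip (a point): Centre of the lock ring, mid-thickness, 45 mm above the bench; the ring is 50 mm across flats and spans 36 to 54 mm above the bench. Axes turn with the ring (flats face its +-y, and every 60 degrees).
- adjuster (a joint): Black bar knob of the eccentric stop, above the lock ring on the same axis; a white line on its top runs from the centre to one end. 0 rad = that line points at the white index line; grows counter-clockwise from above; range -0.6 to 2.6. It stays where left, takes about 0.06 N m, and may be turned only while the ring is loose (it is not itself blocked).
- adjuster_grip (a point): Centre of the bar knob, 73 mm above the bench; axes turn with it. The bar is 36 mm long along its y (marked end at -y), 16 mm wide along x, 60 to 86 mm above the bench; it fits between fingers that grip the ring's flats.
- index_mark (a point): Middle of the white index line on the top of the stop head, 35 mm above the bench, on the rail's -y side of the knob's axis.
- block1: Stamp block (three or four identical ones are present, others are absent): wooden base on a steel sole, 40 mm (x) x 60 mm (y) x 22 mm high, with an upright wooden grip rib on top, 12 mm (x) x 20 mm (y), from 22 to 50 mm height. Origin at the centre of the underside, z up. About 0.18 kg. It fits the lane with its x along the rail (either way round), 2 mm play on each side.
- block2: Stamp block (three or four identical ones are present, others are absent): wooden base on a steel sole, 40 mm (x) x 60 mm (y) x 22 mm high, with an upright wooden grip rib on top, 12 mm (x) x 20 mm (y), from 22 to 50 mm height. Origin at the centre of the underside, z up. About 0.18 kg. It fits the lane with its x along the rail (either way round), 2 mm play on each side.
- block3: Stamp block (three or four identical ones are present, others are absent): wooden base on a steel sole, 40 mm (x) x 60 mm (y) x 22 mm high, with an upright wooden grip rib on top, 12 mm (x) x 20 mm (y), from 22 to 50 mm height. Origin at the centre of the underside, z up. About 0.18 kg. It fits the lane with its x along the rail (either way round), 2 mm play on each side.
- block4: Stamp block (three or four identical ones are present, others are absent): wooden base on a steel sole, 40 mm (x) x 60 mm (y) x 22 mm high, with an upright wooden grip rib on top, 12 mm (x) x 20 mm (y), from 22 to 50 mm height. Origin at the centre of the underside, z up. About 0.18 kg. It fits the lane with its x along the rail (either way round), 2 mm play on each side.
- spool_orange: Bystander: upright spool of orange thread, 60 mm across, 82 mm high, origin under its centre.
- spool_blue: Bystander: upright spool of dark blue thread, 60 mm across, 82 mm high, origin under its centre.
- spool_white: Bystander: upright spool of cream thread, 60 mm across, 82 mm high, origin under its centre.
- mallet: Bystander: wooden maul standing on its head, 64 mm across, 215 mm high, origin under its centre.

How it is judged:
On the way, in this order (a step that is already met when the one before it is completed fails the run):
1. the lock ring is loosened by at least 1.85 rad (value of joint lock_ring above 1.85 rad), for 0.2 s.
2. with the ring loose, the knob's white line points at the index line (within 0.13 rad) (value of joint adjuster between -0.13 and 0.13 rad and value of joint lock_ring above 1.5 rad), for 0.3 s.
3. the ring is turned back tight (under 0.12 rad) with the knob still on the index (value of joint adjuster between -0.13 and 0.13 rad and value of joint lock_ring below 0.12 rad), for 0.3 s.
4. every block is in the lane beyond the catch and the catch is down (x of block1 in the frame of rail between -0.03 and 0.15 m and y of block1 in the frame of rail between -0.02 and 0.02 m and z of each of block1, block2, block3, block4 in the frame of rail below 0.015 m and angle between each of block1, block2, block3, block4's own z axis and vertical below 0.2 rad and x of block2 in the frame of rail between -0.03 and 0.15 m and y of block2 in the frame of rail between -0.02 and 0.02 m and x of block3 in the frame of rail between -0.03 and 0.15 m and y of block3 in the frame of rail between -0.02 and 0.02 m and x of block4 in the frame of rail between -0.03 and 0.15 m and y of block4 in the frame of rail between -0.02 and 0.02 m and angle between catch's own z axis and vertical below 0.08 rad), for 0.3 s.
At the end, for the whole second after the job is handed in: The ring is tight (joint under 0.12 rad), the knob within 0.13 rad of the index, every block present lies flat in the lane with its centre beyond rail x = -0.03, at rest, and the catch is down (within 0.08 rad) (all of step 3 and all of step 4 and linear speed of each of block1, block2, block3, block4 below 0.02 m/s); the robot touches nothing.
It fails at once if the knob, off the index, is turned (over 0.5 rad/s) while the lock ring is tight (under 0.3 rad) (value of joint lock_ring below 0.3 rad and not (value of joint adjuster between -0.13 and 0.13 rad) and (velocity of joint adjuster above 0.5 rad/s or velocity of joint adjuster below -0.5 rad/s)).
It fails at once if the robot touches the catch (over 1.5 N) (contact force between any of the fingers, the arm and catch above 1.5 N).
It fails at once if a thread spool or the maul is displaced by more than 40 mm (distance of any of spool_orange, spool_blue, spool_white, mallet from where it was at the start of the episode above 0.04 m).
Of block1, block2, block3, block4 only 3 to 4 are there at a start; the rules pass over those that are not, and their reading is None.
At some moment in a run one of block1, block2, block3, block4 may be knocked a few centimetres aside while the robot is not near it.
Once in a run the grip may slacken for a moment while it holds something.
It also fails if it takes over 210 s, if anything falls off the work surface, if the arm or the gripper's body presses on something with over 40 N, if the wrist force passes 120 N, or if a joint passes its speed limit or range.

## Working session

There is one attempt and no reset: what is moved stays moved. The work goes in short steps, each a Python script; the robot and the scene stay as the last script left them, time stands still between calls to the robot, and variables do not carry over. Pictures are saved under pics/ and viewed, at most 14 in all, crops included, and the job is handed in when it is done.

```bash
ls; mkdir -p pics; python3 - <<'E'
from bench import env, vision, job, finder, monitor
import cv2,numpy as np
print(env.tip_extent, monitor.get_clock())
ims=[]
for c in ["side","top"]:
    f=vision.grab_frame(c)
    print(c,f["mtx"].tolist(),f["k1"],np.round(f["view"],4).tolist(),f["range_z"].min(),f["range_z"].max())
    cv2.imwrite(f"pics/{c}0.png",f["frame"][...,::-1])
    for q in ["block1","rail","lock_ring","adjuster","spool_orange","spool_blue","spool_white","mallet","catch"]:
        r=finder.masks_of(c,q); print(c,q,[(round(a["p"],2),np.round(a["location"]).tolist(),int(a["pixels"].sum())) for a in r])
    for q in ["mouth","lips","catch_tip","ring_grip","adjuster_grip","index_mark","catch","rail","block1"]:
        r=finder.mark_of(c,q); print(c,q,[(round(a["p"],2),np.round(a["location"],1).tolist()) for a in r])
E
```

```text
bench.py
pics
0.1734 0.0
side [[493.24907452229115, 0.0, 320.5451317933153], [0.0, 493.24907452229115, 211.11436685128862], [0.0, 0.0, 1.0]] -0.028019510935646648 [[-0.7455, -0.6664, 0.0094, 0.4578], [-0.4343, 0.475, -0.7654, 0.3164], [0.5055, -0.5747, -0.6435, 1.0324], [0.0, 0.0, 0.0, 1.0]] 0.0 3.875037
side block1 [(0.89, [251.0, 375.0], 398), (0.84, [335.0, 256.0], 625), (0.52, [187.0, 437.0], 315), (0.48, [229.0, 317.0], 4346)]
side rail [(0.56, [232.0, 316.0], 4363)]
side lock_ring [(0.56, [247.0, 280.0], 235)]
side adjuster [(0.66, [237.0, 278.0], 183), (0.43, [188.0, 435.0], 299)]
side spool_orange [(0.94, [215.0, 414.0], 544)]
side spool_blue [(0.97, [279.0, 342.0], 694)]
side spool_white [(0.86, [153.0, 380.0], 426)]
side mallet [(0.63, [180.0, 286.0], 1065)]
side catch [(0.58, [204.0, 343.0], 123)]
side mouth [(0.57, [201.2, 369.0])]
side lips [(0.93, [213.9, 340.4]), (0.35, [285.4, 346.6])]
side catch_tip [(0.5, [337.9, 253.7]), (0.47, [211.8, 338.0])]
side ring_grip [(0.66, [240.6, 275.3])]
side adjuster_grip [(0.64, [237.4, 275.3])]
side index_mark [(0.55, [239.8, 270.5]
[... 769 characters left out ...]
, 282.0], 329)]
top spool_white [(0.77, [168.0, 442.0], 357), (0.49, [259.0, 382.0], 313)]
top mallet [(0.65, [145.0, 332.0], 544), (0.4, [201.0, 266.0], 165)]
top catch [(0.59, [195.0, 352.0], 66)]
top mouth [(0.69, [206.4, 337.2]), (0.65, [209.6, 383.6])]
top lips [(0.56, [204.3, 341.8])]
top catch_tip [(0.47, [197.3, 342.2])]
top ring_grip [(0.61, [199.0, 265.4]), (0.48, [258.4, 381.2])]
top adjuster_grip [(0.56, [198.9, 262.6])]
top index_mark [(0.85, [185.3, 270.3])]
top catch [(0.47, [198.4, 363.0]), (0.38, [198.9, 342.2])]
top rail [(0.64, [202.5, 328.9])]
top block1 [(0.7, [206.5, 339.2]), (0.65, [197.2, 264.8]), (0.58, [258.0, 327.0]), (0.56, [246.2, 202.3]), (0.51, [242.2, 442.0])]
```

View pics/side0.png

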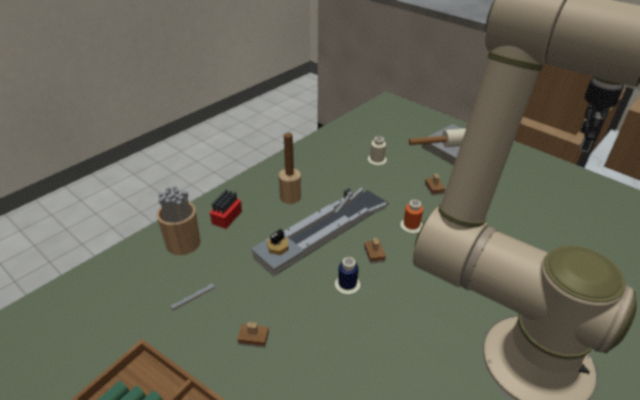

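View pics/top0.png

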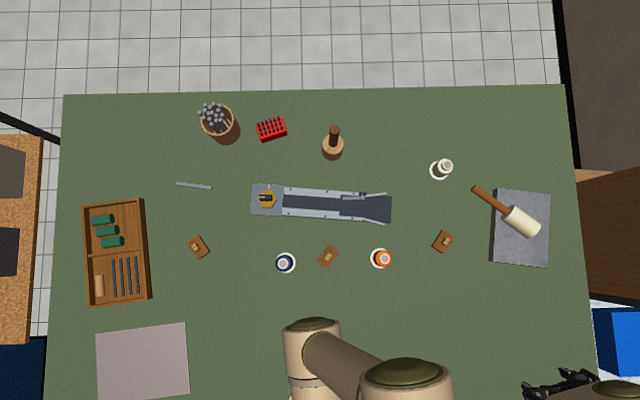

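The side view shows the rail from its head (270,245) to its mouth (370,205). Blocks are at (256,335), (375,251) and (437,187), the spools at (348,275), (413,215) and (378,150), and the maul at (290,180). The top view agrees, with blocks at (200,246), (328,257) and (443,241). There are three blocks. I'll write helpers and measure closer with the wrist camera.

```bash
cat > h.py <<'E'
from bench import env, vision, job, finder, monitor
import cv2, numpy as np
from scipy.spatial.transform import Rotation as R
def ray(f,rc):
    u=np.array([[[rc[1],rc[0]]]],float)
    n=cv2.undistortPoints(u,f["mtx"],np.array([f["k1"],0,0,0.]))[0,0]
    V=f["view"]; Rm=V[:3,:3]
    return -Rm.T@V[:3,3], Rm.T@np.array([n[0],n[1],1.])
def at_z(f,rc,z):
    o,d=ray(f,rc); return o+d*(z-o[2])/d[2]
def proj(f,p):
    c=f["view"][:3,:3]@np.asarray(p)+f["view"][:3,3]; s=c[:2]/c[2]; s=s*(1+f["k1"]*(s@s))
    return np.array([f["mtx"][1,1]*s[1]+f["mtx"][1,2], f["mtx"][0,0]*s[0]+f["mtx"][0,2]])
def tri(obs):
    A=np.zeros((3,3));b=np.zeros(3)
    for f,rc in obs:
        o,d=ray(f,rc); d=d/np.linalg.norm(d); P=np.eye(3)-np.outer(d,d); A+=P;b+=P@o
    p=np.linalg.solve(A,b)
    return p, max(np.linalg.norm(proj(f,p)-rc) for f,rc in obs)
def cloud(f):
    "400x640x3 world points from depth (nan where none)"
    h,w=f["range_z"].shape
    u=np.stack(np.meshgrid(np.arange(w),np.arange(h)),-1).reshape(-1,1,2).astype(float)
    n=cv2.undistortPoints(u,f["mtx"],np.array([f["k1"],0,0,0.]))[:,0]
    z=f["range_z"].reshape(-1).astype(float); z[z==0]=np.nan
    c=np.c_[n*z[:,None],z]; V=f["view"]
    return ((c-V[:3,3])@V[:3,:3]).reshape(h,w,3)
def down(yaw):
    "tool z down, tool y (closing line) at angle yaw from world x... y dir=(cos,sin)"
    y=np.array([np.cos(yaw),np.sin(yaw),0]); z=np.array([0,0,-1.])
    return R.from_matrix(np.c_[np.cross(y,z),y,z]).as_quat()
def best(cam,q,kind="mark",n=1):
    r=(finder.mark_of if kind=="mark" else finder.masks_of)(cam,q); return r[:n]
E
python3 - <<'E'
from h import *
F={c:vision.grab_frame(c) for c in ["side","top"]}
# blocks etc. by top mask + depth
for c in F:
  C=cloud(F[c])
  for q in ["block1","lock_ring","adjuster","spool_orange","spool_blue","spool_white","mallet","catch","rail"]:
    for a in finder.masks_of(c,q):
      P=C[a["pixels"]]; P=P[~np.isnan(P[:,0])]
      print(c,q,round(a["p"],2),np.round(np.median(P,0),3),np.round(np.percentile(P,2,0),3),np.round(np.percentile(P,98,0),3))
T=F["top"];S=F["side"]
for q,a,b in [("ring",(199,265.4),(240.6,275.3)),("index",(185.3,270.3),(239.8,270.5)),("lips",(204.3,341.8),(213.9,340.4)),("tip",(197.3,342.2),(211.8,338)),("catch",(198.4,363),(193.7,348.3)),("mouth",(209.6,383.6),(201.2,369)),("b",(258,327),(254,375.1)),("b",(246.2,202.3),(336.3,257.6)),("b",(242.2,442),(186.3,434.3))]:
  p,e=tri([(T,a),(S,b)]); print(q,np.round(p,3),round(e,1))
w=vision.grab_frame("wrist"); V=w["view"]
print(w["mtx"].tolist(),w["k1"]); print("cam pos",-V[:3,:3].T@V[:3,3],"\n",np.round(V[:3,:3],3)); print(monitor.get_position(),R.from_quat(monitor.get_ee_rot()).as_matrix().round(3))
E
```

```text
side block1 0.83 [ 0.476 -0.358  0.019] [ 0.449 -0.383  0.   ] [ 0.512 -0.335  0.05 ]
side block1 0.82 [0.481 0.367 0.022] [0.454 0.337 0.001] [0.517 0.392 0.051]
side block1 0.61 [ 0.441 -0.013  0.02 ] [ 0.415 -0.04   0.001] [0.479 0.01  0.049]
side lock_ring 0.6 [0.608 0.163 0.051] [0.595 0.131 0.032] [0.634 0.181 0.056]
side adjuster 0.52 [0.616 0.158 0.079] [0.612 0.137 0.057] [0.628 0.173 0.087]
side spool_orange 0.74 [ 0.431 -0.164  0.044] [ 0.415 -0.202 -0.001] [ 0.466 -0.152  0.082]
side spool_blue 0.68 [0.424 0.12  0.046] [ 0.407  0.092 -0.   ] [0.455 0.132 0.083]
side spool_white 0.67 [ 0.693 -0.358  0.042] [ 0.678 -0.381 -0.   ] [ 0.716 -0.346  0.081]
side mallet 0.86 [ 0.763 -0.033  0.082] [ 0.741 -0.059  0.005] [ 0.792 -0.012  0.213]
side catch 0.57 [ 0.619 -0.102  0.031] [ 0.612 -0.128  0.011] [ 0.627 -0.075  0.051]
side catch 0.28 [0.608 0.166 0.051] [0.596 0.136 0.037] [0.639 0.181 0.055]
side rail 0.7 [ 0.693 -0.358  0.041] [ 0.678 -0.387 -0.001] [ 0.721 -0.345  0.081]
side rail 0.57 [0.606 0.033 0.024] [ 0.55  -0.204 -0.001] [0.659 0.204 0.078]
top block1 0.79 [0.48
[... 1245 characters left out ...]
6 [0.612 0.148 0.053] [0.597 0.128 0.046] [0.645 0.171 0.058]
ring [0.62  0.156 0.063] 1.6
index [0.661 0.143 0.031] 0.5
lips [ 0.602 -0.069  0.019] 0.3
tip [ 0.62  -0.074  0.014] 1.3
catch [ 0.618 -0.128  0.047] 1.8
mouth [ 0.59  -0.196 -0.005] 2.3
b [ 0.443 -0.02   0.006] 0.5
b [ 0.486  0.352 -0.001] 0.7
b [ 0.481 -0.367  0.01 ] 0.6
[[354.26275385290035, 0.0, 312.87286997842756], [0.0, 354.26275385290035, 200.55853221492362], [0.0, 0.0, 1.0]] -0.0811764691656262
cam pos [ 0.2356274  -0.47490545  0.3736866 ] 
 [[ 0.314 -0.949 -0.   ]
 [-0.909 -0.301  0.289]
 [-0.275 -0.091 -0.957]]
[ 0.1650359  -0.49839255  0.40471054] [[ 0.949  0.314  0.   ]
 [ 0.314 -0.949 -0.   ]
 [ 0.     0.    -1.   ]]
```

```bash
python3 - <<'E'
from h import *
import pickle
V=[((0.60,0.15,0.38),np.pi),((0.60,0.15,0.38),np.pi/2),((0.60,0.10,0.38),np.pi/2)]+[((0.59,-0.02,0.40),np.pi/2),((0.59,-0.12,0.40),np.pi)]
out=[]
for i,(p,y) in enumerate(V):
    ok=None
    for yy in (y,y-np.pi):
        try: env.reach(p,down(yy)); ok=yy; break
        except env.MotionError as e: print(e)
    f=vision.grab_frame("wrist"); cv2.imwrite(f"pics/w{i}.png",f["frame"][...,::-1])
    d={}
    for q in ["ring_grip","adjuster_grip","index_mark","lips","catch_tip","catch","mouth","lock_ring","rail"]:
        r=finder.mark_of("wrist",q); d[q]=[(a["p"],a["location"]) for a in r]
    out.append((f,d)); print(i,ok,monitor.get_joints().round(2), monitor.get_clock())
pickle.dump(out,open("w.pkl","wb"))
for q in out[0][1]:
    obs=[(f,d[q][0][1]) for f,d in out if d[q] and d[q][0][0]>0.3]
    for f,rc in obs: print(q,np.round(at_z(f,rc,{"ring_grip":.045,"adjuster_grip":.073,"index_mark":.035,"lips":.033,"catch_tip":.012,"catch":.046,"mouth":.004,"lock_ring":.045,"rail":0}[q]),4))
    if len(obs)>1: print("  tri",q,len(obs),tri(obs))
im=np.hstack([cv2.resize(cv2.imread(f"pics/w{i}.png"),(400,250)) for i in (0,3)]); im2=np.hstack([cv2.resize(cv2.imread(f"pics/w{i}.png"),(400,250)) for i in (1,4)])
cv2.imwrite("pics/m1.png",np.vstack([im,im2]))
E
```

```text
the arm cannot take that pose within its joint rangesTraceback (most recent call last):
  File "<stdin>", line 13, in <module>
ValueError: it knows: adjuster_grip, block, catch, catch_tip, index_mark, lips, mallet, mouth, rail, ring_grip, spool_blue, spool_orange, spool_white
```

```bash
cat > look.py <<'E'
from h import *
import pickle
V=[((0.60,0.15,0.38),np.pi),((0.60,0.15,0.38),np.pi/2),((0.60,0.10,0.38),np.pi/2)]+[((0.59,-0.02,0.40),np.pi/2),((0.59,-0.12,0.40),np.pi)]
out=[]
for i,(p,y) in enumerate(V):
    ok=None
    for yy in (y,y-np.pi):
        try: env.reach(p,down(yy)); ok=yy; break
        except env.MotionError as e: print(e)
    f=vision.grab_frame("wrist"); cv2.imwrite(f"pics/w{i}.png",f["frame"][...,::-1])
    d={}
    for q in ["ring_grip","adjuster_grip","index_mark","lips","catch_tip","catch","mouth"]:
        r=finder.mark_of("wrist",q); d[q]=[(a["p"],a["location"]) for a in r]
    out.append((f,d)); print(i,ok,monitor.get_joints().round(2), monitor.get_clock())
pickle.dump(out,open("w.pkl","wb"))
for q in out[0][1]:
    obs=[(f,d[q][0][1]) for f,d in out if d[q] and d[q][0][0]>0.3]
    for f,rc in obs: print(q,np.round(at_z(f,rc,{"ring_grip":.045,"adjuster_grip":.073,"index_mark":.035,"lips":.033,"catch_tip":.012,"catch":.046,"mouth":.004}[q]),4))
    if len(obs)>1: print("  tri",q,len(obs),tri(obs))
im=np.hstack([cv2.resize(cv2.imread(f"pics/w{i}.png"),(400,250)) for i in (0,3)]); im2=np.hstack([cv2.resize(cv2.imread(f"pics/w{i}.png"),(400,250)) for i in (1,4)])
cv2.imwrite("pics/m1.png",np.vstack([im,im2]))
E
python3 look.py
```

```text
0 3.141592653589793 [0.06 0.54 1.23 0.   1.37 0.06] 6.75
1 1.5707963267948966 [ 0.06  0.54  1.23 -0.    1.37 -1.51] 8.55
2 1.5707963267948966 [-0.03  0.52  1.27  0.    1.36 -1.6 ] 9.2667
3 1.5707963267948966 [-0.23  0.46  1.3   0.    1.38 -1.8 ] 10.225
4 3.141592653589793 [-0.4   0.49  1.26  0.    1.4   2.75] 14.3917
ring_grip [0.6247 0.1527 0.045 ]
ring_grip [0.6228 0.1546 0.045 ]
ring_grip [0.6226 0.1519 0.045 ]
ring_grip [0.6256 0.1543 0.045 ]
ring_grip [ 0.6015 -0.0433  0.045 ]
  tri ring_grip 5 (array([ 0.63913087,  0.13461195, -0.05932781]), np.float64(84.66250028819641))
adjuster_grip [0.6237 0.1525 0.073 ]
adjuster_grip [0.6228 0.1525 0.073 ]
adjuster_grip [0.6234 0.1522 0.073 ]
adjuster_grip [0.6228 0.1549 0.073 ]
  tri adjuster_grip 4 (array([0.62259603, 0.15270491, 0.07504624]), np.float64(1.2989329783107615))
index_mark [0.6618 0.1493 0.035 ]
index_mark [0.6622 0.1474 0.035 ]
index_mark [0.6622 0.1483 0.035 ]
index_mark [0.6637 0.1496 0.035 ]
index_mark [ 0.6185 -0.0796  0.035 ]
  tri index_mark 5 (array([ 0.67737005,  0.11581989, -0.05206566]), np.float64(116.08493466593
[... 171 characters left out ...]
9154,  0.03510217]), np.float64(2.5459440949658103))
catch_tip [ 0.6274 -0.0741  0.012 ]
catch_tip [ 0.6247 -0.0737  0.012 ]
catch_tip [ 0.6212 -0.073   0.012 ]
  tri catch_tip 3 (array([ 0.62429999, -0.07321002,  0.01278939]), np.float64(2.9941942583958405))
catch [ 0.6181 -0.1283  0.046 ]
catch [ 0.6201 -0.1304  0.046 ]
catch [ 0.6185 -0.1298  0.046 ]
catch [ 0.6184 -0.1259  0.046 ]
  tri catch 4 (array([ 0.61804894, -0.12733941,  0.04901781]), np.float64(1.721117797448282))
mouth [0.6673 0.1413 0.004 ]
mouth [ 0.5871 -0.1919  0.004 ]
mouth [ 0.5874 -0.192   0.004 ]
mouth [ 0.5883 -0.1903  0.004 ]
  tri mouth 4 (array([ 0.5927549 , -0.06321318,  0.11002647]), np.float64(257.2644594631773))
```

View pics/m1.png

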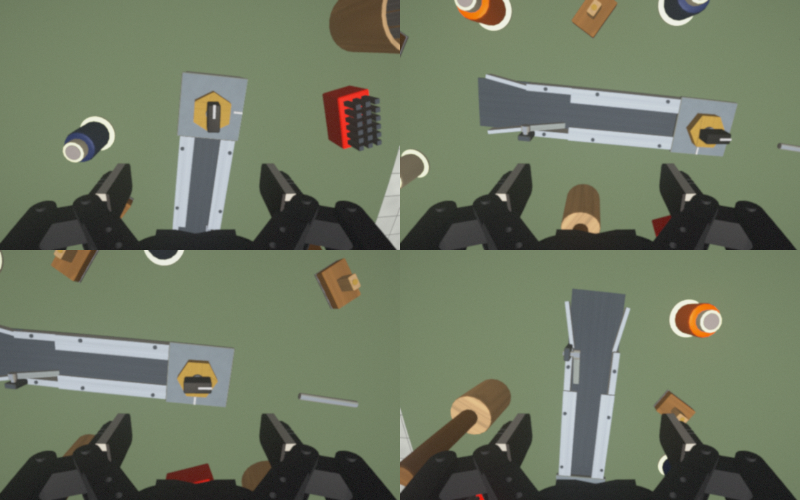

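Panel 1 (from w0) shows the ring at about (213,110), the index line to its right at (238,113), and the knob's white line pointing up along the lane, so the knob is at roughly +90°. The mouth, catch and lips agree with the measurements. Next I'll fit the rail frame and the knob angle.

```bash
cat > fit.py <<'E'
from h import *
import pickle
out=pickle.load(open("w.pkl","rb"))
M={"ring_grip":((.175,0),.045),"adjuster_grip":((.175,0),.073),"lips":((-.04,0),.033),"catch_tip":((-.05,-.0235),.012),"catch":((-.105,-.0235),.046),"mouth":((-.17,0),.004)}
A=[];B=[]
for q,(xy,z) in M.items():
    for f,d in out:
        if d[q] and d[q][0][0]>.3: A.append(xy);B.append(at_z(f,d[q][0][1],z)[:2])
A=np.array(A);B=np.array(B);k=np.ones(len(A),bool)
for _ in range(4):
    a=A[k]-A[k].mean(0);b=B[k]-B[k].mean(0)
    th=np.arctan2((a[:,0]*b[:,1]-a[:,1]*b[:,0]).sum(),(a*b).sum())
    Rm=np.array([[np.cos(th),-np.sin(th)],[np.sin(th),np.cos(th)]]); t=B[k].mean(0)-Rm@A[k].mean(0)
    res=np.linalg.norm(A@Rm.T+t-B,axis=1); k=res<.012 if _ else res<.05
print("net fit",th,t,k.sum(),res[k].max())
# depth: points of each view in rail frame; lane edges and heights
for i,(f,d) in enumerate(out):
    C=cloud(f).reshape(-1,3); C=C[~np.isnan(C[:,0])]
    r=(C[:,:2]-t)@Rm
    m=(abs(C[:,2]-.033)<.004)&(r[:,0]>-.03)&(r[:,0]<.12)&(abs(r[:,1])<.06)
    if m.sum()>500:
        s=[]
        for x in np.arange(-.03,.12,.01):
            y=r[m&(abs(r[:,0]-x)<.005),1]
            if len(y)>60: 
                l=np.percentile(y[y<0],2) if (y<0).sum()>20 else np.nan; h=np.percentile(y[y>0],98) if (y>0).sum()>20 else np.nan
                s.append((x,(l+h)/2,h-l))
        s=np.array(s); s=s[~np.isnan(s[:,1])]
        if len(s)>4:
            p=np.polyfit(s[:,0],s[:,1],1); print(i,"lip centreline slope/offset",p,"width",np.median(s[:,2]), "z",np.median(C[m,2]))
    m=(C[:,2]>.078)&(C[:,2]<.095)&(np.hypot(r[:,0]-.175,r[:,1])<.03)
    if m.sum()>50:
        c,(w,h),an=cv2.minAreaRect(r[m].astype(np.float32)*1000); print(i,"knob rail mm",c,w,h,an,"z",np.median(C[m,2]))
    m=(abs(C[:,2]-.054)<.004)&(np.hypot(r[:,0]-.175,r[:,1])<.035)
    if m.sum()>50: c,rad=cv2.minEnclosingCircle(r[m].astype(np.float32)*1000); print(i,"ring",c,rad,"z",np.median(C[m,2]))
    m=(abs(C[:,2]-.035)<.004)&(r[:,0]>.135)&(r[:,0]<.24)&(abs(r[:,1])<.07)
    if m.sum()>500: print(i,"head",cv2.minAreaRect(r[m].astype(np.float32)*1000))
E
python3 fit.py
```

```text
net fit 1.4689054830273864 [ 0.60596368 -0.02108867] 22 0.004525241961465785
0 lip centreline slope/offset [5.98581678e-03 3.53604904e-05] width 0.08309954292054011 z 0.03272579805215512
0 knob rail mm (175.15228271484375, 0.9779806137084961) 35.32814025878906 16.116193771362305 5.455079078674316 z 0.08564515612773296
0 ring (174.79995727539062, 1.189992904663086) 28.67094612121582 z 0.0535395044193826
0 head ((179.9567413330078, 0.9070816040039062), (94.607177734375, 89.89936065673828), 89.92939758300781)
1 lip centreline slope/offset [0.00091392 0.00048446] width 0.08373728628937988 z 0.03279718594434872
1 knob rail mm (174.22918701171875, 0.9562654495239258) 35.8350715637207 16.51395034790039 6.009112358093262 z 0.08569804347849375
1 ring (173.89584350585938, 0.521379828453064) 28.765687942504883 z 0.053591629145023315
1 head ((179.67529296875, 0.8403129577636719), (94.20269012451172, 89.31414794921875), 89.99200439453125)
2 lip centreline slope/offset [0.0035403  0.00040882] width 0.08360940767377026 z 0.032794173002042085
2 knob rail mm (174.33627319335938, 1.2911615371704102) 36.49515151977539 15.762920379638672 5.425679683685303 z 0.08568991971008842
2 ring (174.29055786132812, 0.7053482532501221) 28.906734466552734 z 0.053672518568543826
2 head ((179.89492797851562, 0.8798828125), (90.07340240478516, 94.30442810058594), 0.356533944606781)
3 lip centreline slope/offset [0.00252716 0.00050139] width 0.08364228136462931 z 0.0328543912801193
3 knob rail mm (173.9403839111328, 1.0907020568847656) 35.89204788208008 15.773270606994629 6.1017584800720215 z 0.08563813979479695
3 ring (174.11328125, 1.1541204452514648) 28.809696197509766 z 0.05371793969979364
3 head ((179.8427734375, 0.7981491088867188), (89.71826171875, 94.57575988769531), 0.08437411487102509)
4 lip centreline slope/offset [-1.52135878e-05  2.65524856e-04] width 0.08237969713929721 z 0.032931238640121374
```

```bash
cat >> h.py <<'E'
TH=1.4720; _t0=np.array([.60596,-.02109]); _th0=1.4689
def _rm(a): return np.array([[np.cos(a),-np.sin(a)],[np.sin(a),np.cos(a)]])
RINGW=_t0+_rm(_th0)@np.array([.1744,.0009])
T0=RINGW-_rm(TH)@np.array([.175,0])
def rw(x,y=0): return T0+_rm(TH)@np.array([x,y])
def wr(p): return _rm(TH).T@(np.asarray(p)[:2]-T0)
def goto(xy,z,yaw): env.reach([*xy,z],down(yaw))
def lin(xy,z,v=.1,**k): return env.movel([*xy,z],velocity=v,**k)
def twist(da,step=.15):
    "turn tool about its vertical axis by da (ccw from above)"
    j=monitor.get_joints().copy(); n=int(np.ceil(abs(da)/step))
    for i in range(1,n+1):
        q=j.copy(); q[5]+=da*i/n; env.set_joints(q)
def st(m=""): print(m,"t%.1f"%monitor.get_clock(),"gap%.3f"%monitor.get_finger_gap(),"F",np.round(monitor.get_contact_force(),1),"Mz %.2f"%monitor.get_ft_torque()[2],"g%.0f"%monitor.get_gripper_force(),"p",monitor.get_position().round(4),"j6 %.2f"%monitor.get_joints()[5])
E
python3 - <<'E'
from h import *
print(T0,RINGW,rw(-.17))
y0=TH+np.pi/2-np.pi/3
goto(RINGW,.30,y0); st()
lin(RINGW,.225); print(lin(RINGW,.2075,.03,guard=8)); st("down")
env.close_gripper(60); st("closed")
twist(.3); st("0.3")
E
```

```text
[ 0.60554341 -0.02164969] [0.62280465 0.15249695] [ 0.58877534 -0.1908207 ]
 t18.3 gap0.998 F [0.9 0.7 0.7] Mz 0.01 g0 p [0.6228 0.1524 0.3   ] j6 -1.94
False
down t19.9 gap1.000 F [-0.2 -0.4  0.2] Mz 0.02 g0 p [0.6229 0.1525 0.2076] j6 -1.94
closed t20.3 gap0.570 F [-2.1 -1.4  5.4] Mz -0.01 g62 p [0.6228 0.1525 0.2081] j6 -1.94
0.3 t20.9 gap0.575 F [19.   4.9 -7.8] Mz 2.89 g165 p [0.6247 0.1531 0.2091] j6 -1.64
```

The twist sign was inverted, so that pressed the ring against its tight stop. I'll undo it, fix the sign and regrip with J6 room.

```bash
sed -i 's/q\[5\]+=da/q[5]-=da/' h.py; python3 - <<'E'
from h import *
twist(.3); st("back"); env.release(); st("open")
lin(RINGW,.30); 
y0=TH+np.pi/2-np.pi/3-np.pi
goto(RINGW,.30,y0); st(); print(R.from_quat(monitor.get_ee_rot()).as_matrix()[:,1],np.cos(y0),np.sin(y0))
lin(RINGW,.225); print(lin(RINGW,.2075,.03,guard=8))
env.close_gripper(60); st("closed")
twist(.3); st("0.3")
E
```

```text
back t21.4 gap0.572 F [ 0.7  8.1 -0.2] Mz 0.08 g149 p [0.6245 0.154  0.209 ] j6 -1.94
open t21.9 gap0.999 F [-0.8  0.2 -0.5] Mz 0.04 g0 p [0.6248 0.1529 0.2093] j6 -1.94
 t25.6 gap1.003 F [ 0.  -0.1  0.4] Mz 0.02 g0 p [0.6228 0.1525 0.3   ] j6 1.20
[ 4.12436104e-01 -9.10986529e-01 -5.94547159e-05] 0.4121407969070402 -0.9111201696400041
False
closed t27.6 gap0.609 F [-2.9 -0.1  5.4] Mz 0.12 g62 p [0.6229 0.1525 0.2084] j6 1.20
0.3 t28.2 gap0.610 F [-1.7  0.9  2.1] Mz 0.12 g65 p [0.6228 0.1526 0.2085] j6 0.91
```

```bash
cat > ringlook.py <<'E'
from h import *
import sys
def ringlook(tag,save=True):
    goto(rw(.175-.04),.36,TH-np.pi)   # camera towards... tool x
    f=vision.grab_frame("wrist")
    if save: cv2.imwrite(f"pics/{tag}.png",f["frame"][...,::-1])
    C=cloud(f).reshape(-1,3); C=C[~np.isnan(C[:,0])]; r=(C[:,:2]-T0)@_rm(TH)
    d=np.hypot(r[:,0]-.175,r[:,1])
    m=(C[:,2]>.078)&(C[:,2]<.095)&(d<.03)
    c,(w,h),an=cv2.minAreaRect(r[m].astype(np.float32)*1000); an=an if w>h else an-90
    print("knob",np.round(c,1),round(w,1),round(h,1),"long axis deg from rail x",round(an,1))
    m=(abs(C[:,2]-.0537)<.004)&(d<.032)
    H=cv2.convexHull(r[m].astype(np.float32)*1000)[:,0].astype(float)-[175,0]
    # hex fit: support width over angle
    A=np.radians(np.arange(0,60,.5)); best=[]
    for a in A:
        s=0
        for k in range(3):
            n=np.array([np.cos(a+k*np.pi/3),np.sin(a+k*np.pi/3)]); v=H@n; s+=v.max()-v.min()
        best.append(s/3)
    i=int(np.argmin(best)); a=np.degrees(A[i])-30  # flats normal at 90deg mod 60 ->30
    print("ring angle mod60 deg",round((a+30)%60-30,1),"flats",round(best[i],1))
    return f
from h import _rm
if __name__=="__main__":
    f=ringlook(sys.argv[1])
    p=proj(f,[*RINGW,.05]); r0,c0=int(p[0]),int(p[1])
    cv2.imwrite(f"pics/{sys.argv[1]}c.png",cv2.resize(f["frame"][max(0,r0-70):r0+70,max(0,c0-90):c0+90,::-1],None,fx=3,fy=3))
E
python3 - <<'E'
from h import *
for i in range(5): twist(.34,.17); st()
env.release(); st("open"); lin(RINGW,.32)
E
python3 ringlook.py r1
```

```text
t28.7 gap0.609 F [-2.3  1.4  1.5] Mz 0.09 g65 p [0.6227 0.1526 0.2085] j6 0.58
 t29.3 gap0.607 F [-2.8  1.1  2.6] Mz 0.11 g65 p [0.6227 0.1527 0.2085] j6 0.24
 t29.9 gap0.609 F [-4.3  1.8  3.5] Mz 0.14 g65 p [0.6226 0.1527 0.2085] j6 -0.09
 t30.4 gap0.612 F [-4.7  1.   3.4] Mz 0.11 g66 p [0.6225 0.1527 0.2085] j6 -0.42
 t31.0 gap0.609 F [-6.2  0.2  3.7] Mz 0.13 g66 p [0.6224 0.1526 0.2085] j6 -0.76
open t31.4 gap1.002 F [0.5 0.1 0.7] Mz 0.01 g0 p [0.6226 0.1526 0.2086] j6 -0.76
knob [175.1  -0.6] 35.6 16.3 long axis deg from rail x 5.0
ring angle mod60 deg 4.0 flats 50.0
```

View pics/r1c.png

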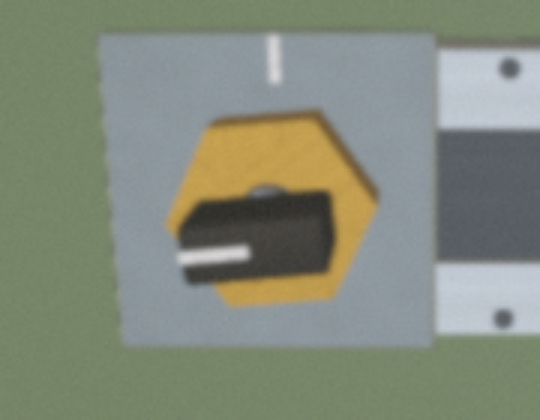

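The crop shows the knob's white line pointing left along rail +x, with the index line at top centre. The ring is at 4° mod 60°, which is about 124° loosened. Next is the knob, about −1.66 rad.

```bash
python3 - <<'E'
from h import *
a=1.663; y0=TH+a-np.pi
goto(RINGW,.32,y0); lin(RINGW,.25); print(lin(RINGW,.231,.03,guard=8))
env.close_gripper(40); st("closed")
twist(-a-.0,.17); st("turned"); env.hold(.5)
env.release(); st(); lin(RINGW,.32)
E
python3 ringlook.py r2
```

```text
False
closed t38.5 gap0.181 F [-3.1 -0.5  3.5] Mz -0.01 g41 p [0.6227 0.1525 0.2312] j6 0.06
turned t41.4 gap0.178 F [ 3.4 -4.3 -0.8] Mz -0.06 g40 p [0.6228 0.1523 0.2312] j6 1.72
 t42.5 gap1.001 F [ 0.8  0.8 -0.9] Mz -0.04 g0 p [0.6227 0.1526 0.2312] j6 1.73
knob [175.1  -0.5] 15.7 36.6 long axis deg from rail x -89.2
ring angle mod60 deg 4.5 flats 50.0
```

View pics/r2c.png

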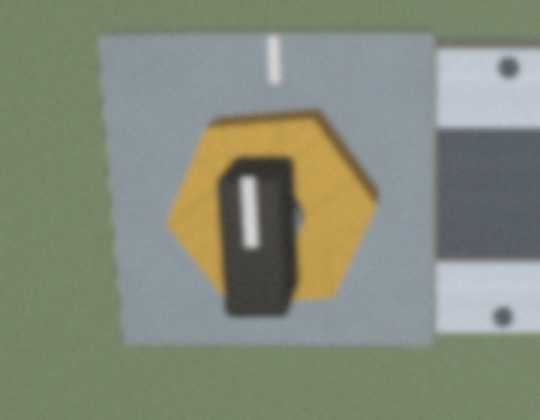

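The white line points up at the index line, at about +0.8°. Now I'll tighten the ring.

```bash
python3 - <<'E'
from h import *
a=np.radians(124.3); y0=TH+np.pi/2+a-np.pi/3*4
print(y0)
goto(RINGW,.32,y0); lin(RINGW,.225); print(lin(RINGW,.2075,.03,guard=8))
env.close_gripper(60); st("closed")
twist(-2.0,.2); st("2.0")
tot=2.0
for i in range(14):
    twist(-.03); tot+=.03; m=monitor.get_ft_torque()[2]; print(round(tot,2),round(m,2),end="; ")
    if abs(m)>.6: break
st(); env.hold(.4); twist(.0+.01); env.release(); st(); lin(RINGW,.32)
E
python3 ringlook.py r3
```

```text
1.0234503822374572
False
closed t48.5 gap0.574 F [-3.9 -3.5  5.9] Mz 0.13 g63 p [0.6227 0.1522 0.2081] j6 -0.97
2.0 t51.6 gap0.570 F [-5.3 -0.9  5.6] Mz -0.08 g63 p [0.6226 0.1523 0.2081] j6 1.03
2.03 0.06; 2.06 -0.09; 2.09 -0.13; 2.12 -0.13; 2.15 -0.13; 2.18 -0.16; 2.21 0.65;  t53.3 gap0.572 F [-4.2 -1.7  4.4] Mz 0.65 g63 p [0.6226 0.1523 0.2081] j6 1.22
 t54.4 gap1.003 F [-0.6 -0.6  0.4] Mz -0.03 g0 p [0.6227 0.1523 0.2082] j6 1.21
knob [175.   -0.7] 15.4 35.6 long axis deg from rail x -89.6
ring angle mod60 deg -0.0 flats 50.1
```

```bash
cat > blk.py <<'E'
from h import *
from h import _rm
def find_top():
    f=vision.grab_frame("top"); C=cloud(f); out=[]
    for a in finder.masks_of("top","block1"):
        P=C[a["pixels"]]; P=P[~np.isnan(P[:,0])]
        p=np.median(P,0); s=np.percentile(P,97,0)-np.percentile(P,3,0); x=wr(p)
        if .01<p[2]<.035 and s[:2].max()<.09: out.append((round(a["p"],2),p.round(3),x.round(3)))
    return out
def measure(p,yaw,z=.36):
    "wrist look at block near p -> centre (from base and rib) and long-axis angle"
    tx=np.array([-np.sin(yaw),np.cos(yaw)]); goto(np.asarray(p)[:2]-.0*tx,z,yaw)
    f=vision.grab_frame("wrist"); C=cloud(f).reshape(-1,3); C=C[~np.isnan(C[:,0])]
    d=np.hypot(C[:,0]-p[0],C[:,1]-p[1])
    m=(C[:,2]>.017)&(C[:,2]<.028)&(d<.06)
    c,(w,h),an=cv2.minAreaRect(C[m][:,:2].astype(np.float32)*1000); a=an if w<h else an-90   # short axis = block x
    k=(C[:,2]>.045)&(C[:,2]<.056)&(d<.06)
    rc,(rw_,rh),ra=cv2.minAreaRect(C[k][:,:2].astype(np.float32)*1000)
    print("base",np.round(c,1),round(w,1),round(h,1),"x-axis deg",round(a,1),"| rib",np.round(rc,1),round(rw_,1),round(rh,1),round(ra,1),"ztop",C[m][:,2].mean().round(4),np.median(C[k][:,2]).round(4))
    return f,np.array(rc)/1000,np.radians(a)
def pick(p,yaw0):
    f,c,a=measure(p,yaw0)
    yaw=a+np.pi*np.round((yaw0-a)/np.pi)      # same half turn family as yaw0
    goto(c,.30,yaw); lin(c,.225,.15); g=lin(c,.202,.05,guard=8); st(f"guard {g}")
    env.close_gripper(70); st("gripped"); lin(c,.36,.2); st("lifted")
    return f
def load(xend,yaw=TH-np.pi):
    m=rw(-.17); goto(m,.32,yaw); st("over mouth"); lin(m,.22,.15); g=lin(m,.2055,.03,guard=6); st(f"set {g}")
    print("slide guard",env.movel([*rw(xend),max(monitor.get_position()[2],.206)],velocity=.07,guard=25)); st("slid")
    print("rail x,y",wr(monitor.get_position()).round(4))
E
python3 - <<'E'
from blk import *
for o in find_top(): print(o)
B=(.444,-.018)
f=pick(B,TH-np.pi); 
cv2.imwrite("pics/b1.png",f["frame"][...,::-1])
E
```

```text
(0.9, array([ 0.483, -0.363,  0.021]), array([-0.352,  0.089]))
(0.89, array([0.484, 0.357, 0.022]), array([0.365, 0.158]))
(0.56, array([ 0.479, -0.033,  0.022]), array([-0.024,  0.124]))
base [475.7 -32.3] 40.2 51.8 x-axis deg 53.9 | rib [479.  -34.7] 12.0 20.3 55.3 ztop 0.0217 0.0496
guard False t59.1 gap1.000 F [0.8 0.5 0.3] Mz 0.01 g0 p [ 0.479  -0.0347  0.2019] j6 1.88
gripped t59.8 gap0.123 F [-0.1 -1.3  0.7] Mz 0.03 g70 p [ 0.479  -0.0347  0.202 ] j6 1.88
lifted t60.7 gap0.121 F [-0.4  0.7 -2.1] Mz -0.04 g70 p [ 0.4788 -0.0347  0.3589] j6 1.88
```

View pics/b1.png

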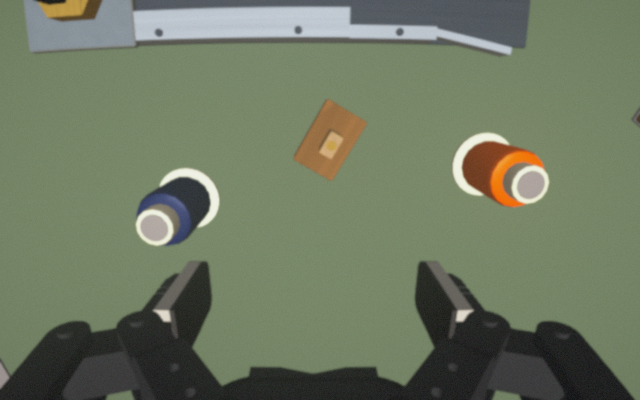

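The picture shows the first block at about (330,140) with its rib upright, knocked a few centimetres from its earlier place. The rib is now gripped and carrying the block's weight. Now I'll load it.

```bash
python3 - <<'E'
from blk import *
load(.106)
f=vision.grab_frame("top"); cv2.imwrite("pics/l1.png",cv2.resize(f["frame"][150:290,220:420,::-1],None,fx=3,fy=3))
E
```

```text
over mouth t61.5 gap0.124 F [ 0.1  0.6 -2.2] Mz 0.05 g70 p [ 0.5886 -0.1901  0.3194] j6 1.17
set True t62.8 gap0.125 F [-1.1 -0.1  4.3] Mz -0.01 g71 p [ 0.5887 -0.1909  0.206 ] j6 1.17
slide guard False
slid t66.9 gap0.123 F [-1.  -3.8  5. ] Mz 0.03 g71 p [0.616 0.084 0.206] j6 1.62
rail x,y [0.1061 0.    ]
```

View pics/l1.png

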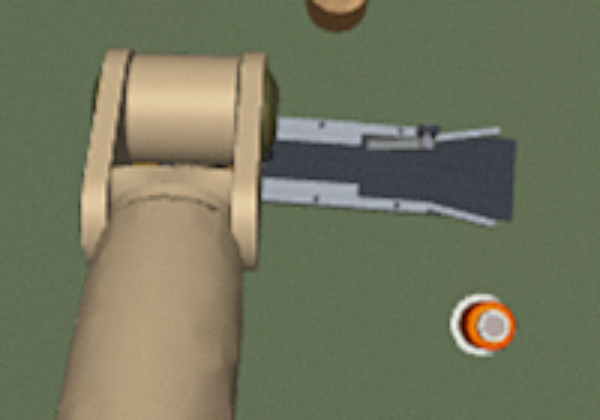

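The lane behind the block is clear and the catch is down. Opening the fingers here would run into the ring, so I'll back off to x=0.083 before releasing.

```bash
python3 - <<'E'
from blk import *
lin(rw(.083),.206,.07); env.release(); st("rel"); lin(rw(.083),.32,.2)
goto(rw(0.05,.12),.36,TH-np.pi)
F=find_top()
for o in F: print(o)
c=[o[1] for o in F if o[1][1]<-.3 and o[0]>.3]
p=c[0] if c else np.array([.482,-.363,.02])
f=pick(p,TH-np.pi)
E
```

```text
rel t68.2 gap1.000 F [-0.   1.   0.8] Mz 0.02 g0 p [0.6137 0.061  0.206 ] j6 1.58
(0.78, array([0.481, 0.356, 0.021]), array([0.364, 0.161]))
(0.53, array([ 0.481, -0.362,  0.021]), array([-0.351,  0.091]))
(0.45, array([0.613, 0.06 , 0.026]), array([0.082, 0.001]))
base [ 485.2 -367.7] 40.3 60.4 x-axis deg 54.2 | rib [ 485.3 -367.7] 12.2 20.0 55.1 ztop 0.0217 0.0496
guard False t72.9 gap0.999 F [-0.8 -0.  -0.2] Mz -0.01 g0 p [ 0.4853 -0.3678  0.202 ] j6 1.35
gripped t73.6 gap0.126 F [ 0.1 -0.8 -0.1] Mz 0.05 g71 p [ 0.4853 -0.3678  0.2021] j6 1.35
lifted t74.5 gap0.124 F [ 0.2 -0.9 -2.8] Mz -0.01 g70 p [ 0.4852 -0.3676  0.3585] j6 1.35
```

```bash
python3 - <<'E'
from blk import *
load(.03); env.release(); st("rel"); lin(rw(.03),.32,.2)
goto(rw(0.05,.12),.36,TH-np.pi)
F=find_top()
for o in F: print(o)
c=[o[1] for o in F if o[1][1]>.25 and o[0]>.3]
p=c[0] if c else np.array([.484,.357,.02])
f=pick(p,TH-np.pi)
E
```

```text
over mouth t75.4 gap0.122 F [ 0.2 -0.4 -2. ] Mz -0.04 g70 p [ 0.5885 -0.192   0.32  ] j6 1.17
set True t76.7 gap0.124 F [-0.7 -0.1  4.6] Mz 0.01 g71 p [ 0.5887 -0.1908  0.206 ] j6 1.17
slide guard False
slid t79.7 gap0.118 F [-0.6 -3.7  5.2] Mz 0.03 g71 p [0.6085 0.0084 0.206 ] j6 1.49
rail x,y [0.0302 0.    ]
rel t80.4 gap0.998 F [ -0.6 -25.5 -13.7] Mz -0.03 g12 p [0.6079 0.0047 0.2039] j6 1.49
(0.8, array([0.484, 0.359, 0.021]), array([0.367, 0.158]))
(0.57, array([0.613, 0.06 , 0.026]), array([0.082, 0.001]))
(0.45, array([0.608, 0.01 , 0.026]), array([0.032, 0.   ]))
base [487.9 362. ] 60.3 40.2 x-axis deg -55.9 | rib [488.  362.1] 19.9 12.1 34.0 ztop 0.0217 0.0496
guard False t85.0 gap1.000 F [1.  0.5 0.6] Mz -0.06 g0 p [0.488  0.3621 0.202 ] j6 1.42
gripped t85.7 gap0.127 F [ 0.3 -0.8  2.2] Mz -0.03 g70 p [0.4881 0.3621 0.2023] j6 1.42
lifted t86.6 gap0.117 F [-1.6  0.5 -1.1] Mz -0.04 g69 p [0.4878 0.362  0.3585] j6 1.42
```

```bash
python3 - <<'E'
from blk import *
load(.014); lin(rw(-.011),.206,.05); st("back")
env.release(); st("rel"); lin(rw(-.011),.32,.2)
goto(rw(-.06,.0),.38,TH-np.pi); f=vision.grab_frame("wrist"); cv2.imwrite("pics/e1.png",f["frame"][...,::-1])
C=cloud(f).reshape(-1,3);C=C[~np.isnan(C[:,0])]; r=(C[:,:2]-T0)@_rm(TH)
m=(C[:,2]>.045)&(C[:,2]<.062)&(abs(r[:,1])<.015)&(r[:,0]<.14)
h,e=np.histogram(r[m,0],np.arange(-.15,.14,.005)); print([(round(x,3),int(n)) for x,n in zip(e,h) if n>15]); print(np.percentile(C[m,2],[5,50,95]))
E
```

```text
over mouth t88.6 gap0.122 F [-1.  -0.1 -0.8] Mz 0.06 g69 p [ 0.589  -0.1899  0.3201] j6 1.17
set True t89.9 gap0.119 F [-1.6  0.2  4.4] Mz 0.01 g70 p [ 0.5887 -0.1908  0.2063] j6 1.17
slide guard False
slid t92.7 gap0.124 F [ 0.1 -6.2  5.8] Mz -0.02 g70 p [ 0.6069 -0.0076  0.2063] j6 1.46
rail x,y [ 0.0141 -0.    ]
back t93.4 gap0.121 F [-0.1  1.8  7.2] Mz -0.07 g70 p [ 0.6045 -0.0315  0.2063] j6 1.42
rel t94.1 gap1.001 F [ 0.5 -0.   0.3] Mz -0.01 g0 p [ 0.6045 -0.0326  0.206 ] j6 1.42Traceback (most recent call last):
  File "<stdin>", line 5, in <module>
NameError: name '_rm' is not defined
```

View pics/e1.png

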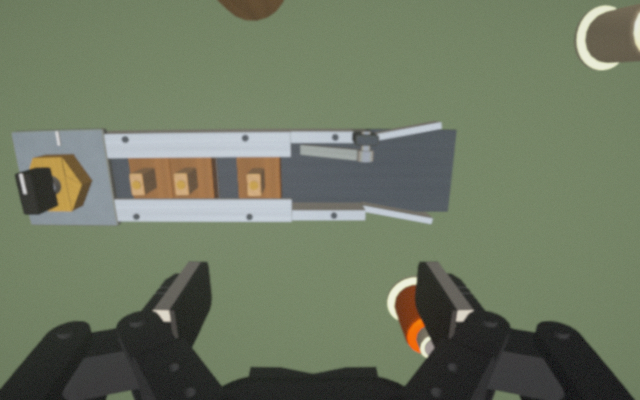

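The picture shows three blocks flat in the lane, with ribs at (143,183), (184,183) and (255,183). The catch lies down behind the last one at (330,152), and the knob's line points at the index. I'll check the numbers before handing in.

```bash
python3 - <<'E'
from blk import *
f=vision.grab_frame("wrist"); C=cloud(f).reshape(-1,3);C=C[~np.isnan(C[:,0])]; r=(C[:,:2]-T0)@_rm(TH)
m=(C[:,2]>.049)&(C[:,2]<.062)&(abs(r[:,1])<.015)&(r[:,0]<.13)&(r[:,0]>-.04)
h,e=np.histogram(r[m,0],np.arange(-.05,.13,.004)); print([(round(x,3),int(n)) for x,n in zip(e,h) if n>15], np.percentile(C[m,2],[5,95]))
m=(r[:,1]<-.02)&(r[:,1]>-.027)&(C[:,2]>.009)
for x in np.arange(-.095,-.04,.01):
    k=m&(abs(r[:,0]-x)<.003); print(round(x,3),k.sum(),np.median(C[k,2]).round(4) if k.sum() else None)
from ringlook import ringlook
ringlook("r4"); st()
E
```

```text
Traceback (most recent call last):
NameError: name '_rm' is not defined
```

```bash
python3 - <<'E'
from blk import *
from h import _rm
f=vision.grab_frame("wrist"); C=cloud(f).reshape(-1,3);C=C[~np.isnan(C[:,0])]; r=(C[:,:2]-T0)@_rm(TH)
m=(C[:,2]>.049)&(C[:,2]<.062)&(abs(r[:,1])<.015)&(r[:,0]<.13)&(r[:,0]>-.04)
h,e=np.histogram(r[m,0],np.arange(-.05,.13,.004)); print([(round(x,3),int(n)) for x,n in zip(e,h) if n>15], np.percentile(C[m,2],[5,95]))
m=(r[:,1]<-.02)&(r[:,1]>-.027)&(C[:,2]>.009)
for x in np.arange(-.095,-.04,.01):
    k=m&(abs(r[:,0]-x)<.003); print(round(x,3),k.sum(),np.median(C[k,2]).round(4) if k.sum() else None)
from ringlook import ringlook
ringlook("r4"); st()
E
```

```text
[(np.float64(-0.018), 34), (np.float64(-0.014), 110), (np.float64(-0.01), 103), (np.float64(-0.006), 63), (np.float64(0.046), 91), (np.float64(0.05), 105), (np.float64(0.054), 102), (np.float64(0.058), 51), (np.float64(0.086), 98), (np.float64(0.09), 96), (np.float64(0.094), 94), (np.float64(0.098), 41)] [0.05070283 0.05498978]
-0.095 60 0.0438
-0.085 56 0.038
-0.075 55 0.0319
-0.065 55 0.0257
-0.055 51 0.0196
-0.045 0 None
knob [175.1  -0.2] 15.7 36.8 long axis deg from rail x -89.7
ring angle mod60 deg -0.0 flats 50.1
 t96.2 gap1.001 F [ 0.1 -0.8  0.7] Mz -0.01 g0 p [0.6191 0.1112 0.36  ] j6 1.66
```

```bash
python3 -c "
from bench import job; print(job.hand_in())"
```

```text
the job is handed in; nothing more can be done
None
```

The job is handed in (no verdict came back): the ring measures fully tight, the knob is about 0.3° off the index, and all three blocks lie flat in the lane at rail x of about -0.01, 0.05 and 0.09 m with the catch down behind them; early on I turned the ring 0.3 rad the wrong way against its tight stop by mistake, then corrected it.

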